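# Close the sprung bayonet cap of a logger housing and hold it home

### The arm

A 7-joint arm with a two-finger parallel gripper is mounted at the origin on a cart in front of the work surface, level with it; the furniture and walls round the work are solid. World frame = base frame: x ahead of the robot, y to its left, z up, the work surface at z = 0. Lengths are in m, angles in rad, forces in N, time in s.
With the tool pointing down it reaches from about 0.35 to 0.9 m from the base axis. Payload 7.2 kg.
Tool frame: the origin (TCP) lies on the centre line of the jaws, within the pads' length; the fingertips stand 17 mm ahead of it and the grasp point (between the pads) lies 2 mm behind it (r.nose_length is the distance from the TCP to the fingertips, in m); z points along the fingers, y is the line along which they close (so a half turn about z gives the same grasp; the last joint's range is limited). The gripper opens to 88 mm and grips with 3 to 60 N. Pads are 20 mm wide; open, the fingers measure 115 mm over their backs; the gripper's body (75 mm by 178 mm) begins 61 mm behind the grasp point.
Start: joints at [1.033, 0.411, -0.013, 1.596, 0.006, 1.134, -0.082], TCP at [0.283, -0.557, 0.24] pointing down, gripper open.
Joint ranges: [-2.95, 2.95], [-0.29, 1.99], [-1.47, 1.44], [0.14, 2.54], [-1.03, 4.17], [0.13, 1.85], [-2.86, 2.86]. Speed limits (rad/s): [2.39, 2.39, 3.01, 3.01, 3.14, 3.14, 3.14].

### API

Orientations are given as a 3x3 rotation matrix whose columns are the frame's x, y, z axes.
In Python, from plant import r, cams gives the robot as it stands.
- The arm moves only by the tool send_rows, never from a script. Its argument "commands" is text: rows parted by semicolons, each of 7 numbers parted by spaces: the shift along the tool's x, y, z in cm, then the turn, a rotation vector about the tool's x, y, z in rad, then the finger opening in cm, from 0 to 8.78. In form: tx ty tz ax ay az grip; .... A call has exactly 5 rows; each row shifts and turns the commanded pose from where the row before left it, along the tool's axes as they then stand; what a row does not reach is not made up. A row lasts 1/10 s, in which the tool goes at most 50 mm and 8.59 degrees, less where a joint would pass 70% of its speed; a pose out of reach is approached as far as the arm can. A call is refused whole if a number of a shift passes 5 or a number of a turn 0.15, either way. A call with a gripper value outside its range is refused whole. The fingers move at their own pace and stop on an object; "force" is the grip in N (left out, the last holds). Time passes only in rows, so rows that do not move let the fingers close, or fill a call up. It gives the time, the measured TCP pose, the force, the opening and the grip force at its end, in the units of the state.
- r.sense(): the state, without advancing time (a new reading comes with each control period).
- cams.capture(name): name is "side" or "top" or "wrist"; returns a dict with "frame" (384x512x3 uint8, blue, green, red), "fx", "fy", "cx", "cy" (pixels), "rvec" (rotation vector, rad) and "tvec" (3), from world to camera coordinates, as OpenCV has them. Camera axes: x right, y down, z forward; pixel columns grow to the right and rows downward; lengths in m; the calibration is good to about 2 mm. The wrist camera is an equidistant fisheye: a pixel r from the principal point sees the ray r / f radians off the axis. A picture is of the moment at which its call begins. There is no depth.
- r.sign_off(): hands the job in; it is judged then, once.
The state is a dict: "time_s": time; "joint_pos": joint angles; "qd": joint speeds; "joint_torque": joint torques, N m; "eef_pos": TCP position; "eef_rot": TCP orientation; "force": force on the tool from outside, world axes, zero at the start; "moment": the same for the moment, N m; "finger_gap": finger opening in m; "grasp_force": force on a finger pad.
Only numpy, scipy, OpenCV 4.12 (cv2) and the standard library are available. Lean on these libraries where they do the work, as an engineer would, in place of code of your own. Each camera call takes 0.05 s, during which the arm holds its last target. There are 200 camera calls.

### The job

Close the steel logger housing that stands clamped on the small turntable. First press the turntable's brake pedal down to its stop, so that it snaps over and keeps the housing from turning; then take the loose bayonet cap by its wing grip, push it down into the housing against the spring with its lugs through the two slots, and turn it clockwise (seen from above) just short of a quarter turn, up to its end stop. Finish while still gripping the cap and holding it there, pressed down flush on the rim, so that I can put in the locking screw; leave the battery and the two rubber stoppers where they stand.

Things in the scene. Friction and masses are not known exactly. Their poses are not given: they have to be found in the camera images.
- positioner: fixed turntable stand: grey base plate 185 x 150 x 8 mm, aluminium disc 150 mm across (top 46 mm above the bench) with the housing on its axis. Origin on the bench under that axis, z up; its own -x side, towards the robot within 0.35 rad, has the brake pedal. The disc turns almost freely until the brake is on, then holds against about 1 N m. The stand never moves.
- brake_pedal (a joint): brake pedal, rad: 0 released (toe up), grows as the toe goes down. An over-centre spring resists with about 9 N at the toe, snaps over at about 0.17 (toe 9 mm down) and then keeps the pedal down by itself. Its stop, the brake shoe on the disc, is at about 0.31 (toe about 17 mm down). The brake is on above 0.27.
- pedal_toe (a point): middle of the upper face of the pedal's toe plate (38 mm long, 46 mm wide), about 37 mm above the bench when released, 139 mm from the turntable's axis along the positioner's -x. The hinge lies 55 mm further in, along the positioner's y.
- housing: upright round steel housing, 62 mm outside diameter, three jaws round its foot, turns with the turntable. Origin: centre of its open rim, 96 mm above the bench, z up. Round bore 35 mm across with two entry slots 180 degrees apart, 12 mm wide and reaching to 24 mm from the axis, along its own +x and -x; a rib outside the tube marks each slot.
- collar (a point): on the housing's axis, 6 mm below the rim: underside of the slotted collar. Below it the cap's lugs can turn 80 degrees clockwise seen from above, to an end stop; the other way is blocked.
- spring_plate (a joint): sprung brass plate inside the housing, m pressed down from its rest, top face 11 mm below the rim at rest; 4 N at first, 12 N at 11 mm (cap flush)
- cap: loose bayonet cap, about 90 g, upright on its foot. Origin: centre of its underside, z up. Metal plug 32 mm diameter, 22 mm long, 4 mm chamfer at its foot; two round lugs, 180 degrees apart, along its own +x and -x; grey round head 66 mm diameter from 22 to 30 mm above the underside, which comes down on the housing's rim: flush, the cap's origin is 22 mm below the housing's origin.
- cap_grip (a point): centre of the cap's wing grip, 41 mm above its underside: 46 mm long along the cap's x (in line with the lugs), 12 mm thick along y, from 30 to 52 mm above the underside. Mind the fixed thermostat bath behind the cap: it fills x over 0.51 m, y -0.12 to 0.13 m, up to 0.23 m high (its control head, x over 0.75 m, 0.41 m).
- cap_lugs (a point): on the cap's axis, 9 mm above its underside, midway between the two lugs: round pins 6 mm thick, 6 to 12 mm above the underside, tip 22.5 mm from the axis. They are below the collar and free to turn when the cap is less than 4 mm above flush; let go when turned, the spring lifts the cap 4 mm until they catch under the collar.
- battery_1: AA cell 14 x 50 mm standing on end; origin at the centre of its underside; leave alone
- stopper_4: white rubber stopper 29 x 25 mm; origin at the centre of its underside; leave alone
- stopper_3: black rubber stopper 29 x 22 mm; origin at the centre of its underside; leave alone
Mind the look-alikes: they are no part of the job. Several things have the shape of the cap; the one meant has the colours described above.

How it is judged:
On the way, in this order (a step that is already met when the one before it is completed fails the run):
1. the brake pedal is pressed down to its stop (value of joint brake_pedal above 0.27 rad), for 0.2 s.
2. the cap is pushed into the housing, its lugs in the slots, the spring plate pressed (horizontal distance between cap and housing below 0.005 m and z of cap in the frame of housing below -0.013 m and angle between the x axis of cap and the x axis of housing, either way round below 0.35 rad and value of joint spring_plate above 0.001 m), for 0.05 s.
At the end, for the whole second after the job is handed in: The pedal is still down (above 0.27 rad); the cap sits centred on the housing (within 5 mm) and upright, turned at least 69 degrees of its 80 from the slots, and is being held by the fingers (more than 3 N) with its head flush on the rim (gap under 2.5 mm, spring plate pressed), at rest (value of joint brake_pedal above 0.27 rad and horizontal distance between cap and housing below 0.005 m and z of cap in the frame of housing below -0.0195 m and angle between cap's own z axis and vertical below 0.08 rad and angle between the x axis of cap and the x axis of housing, either way round above 1.2 rad and value of joint spring_plate above 0.008 m and contact force between the fingers and cap above 3 N and linear speed of cap below 0.02 m/s); the arm keeps its last pose, push and grip.
It fails at once if the battery or a stopper is displaced by more than 30 mm (distance of any of battery_1, stopper_4, stopper_3 from where it was at the start of the episode above 0.03 m).
It also fails if it takes over 61 s, if anything falls off the work surface, if the arm or the gripper's body presses on something with over 40 N, if the wrist force passes 120 N, or if a joint passes its speed limit or range.

## Working session

There is one attempt and no reset: what is moved stays moved. The work goes in short steps, Python scripts to look and compute and a tool call to move; the robot and the scene stay as the last step left them, time stands still between calls to the robot, and variables do not carry over. Pictures are saved under pics/ and viewed, at most 12 in all, crops included, and the job is handed in when it is done.

Besides the shell and the picture viewer there is one more tool, called after "Call:" as name(argument=value, ...) on one line, values as JSON. send_rows: Moves the arm, as the interface text tells. Its arguments: {"type":"object","properties":{"commands":{"type":"string"},"force":{"type":"number"}},"required":["commands"]}

```bash
mkdir -p pics; ls
python3 - <<'E'
from plant import r,cams
import cv2,numpy as np
for n in("top","side"):
    c=cams.capture(n); cv2.imwrite(f"pics/{n}0.png",c["frame"])
    np.savez(f"pics/{n}0.npz",**c)
    R=cv2.Rodrigues(np.array(c["rvec"]))[0]; print(n,c["fx"],c["cx"],c["cy"],(-R.T@np.array(c["tvec"])).round(3),R.round(3).tolist())
s=r.sense();print(s["time_s"],s["eef_pos"],np.round(s["eef_rot"],3).tolist(),s["force"])
E
```

```text
pics
top 384.1133774625763 262.3949192688881 194.2674153616492 [0.408 0.061 1.512] [[0.02, -1.0, -0.012], [-0.998, -0.019, -0.066], [0.066, 0.013, -0.998]]
side 361.66916974042186 263.6822072580973 191.10463323137452 [0.233 0.957 0.518] [[-0.95, -0.313, -0.009], [-0.125, 0.403, -0.907], [0.288, -0.86, -0.422]]
0.1 [ 0.28273045 -0.55692207  0.23890638] [[0.892, 0.453, -0.001], [0.453, -0.892, 0.001], [-0.0, -0.001, -1.0]] [-0.44047508 -0.14399188 -0.54808895]
```

View pics/top0.png

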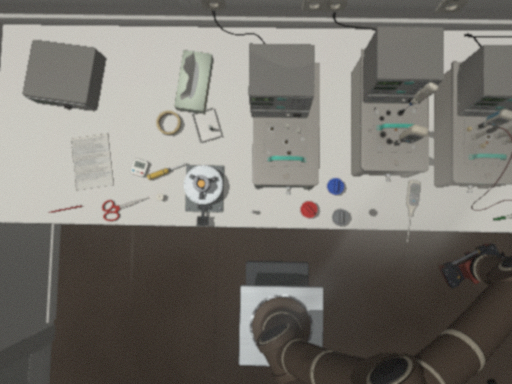

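View pics/side0.png

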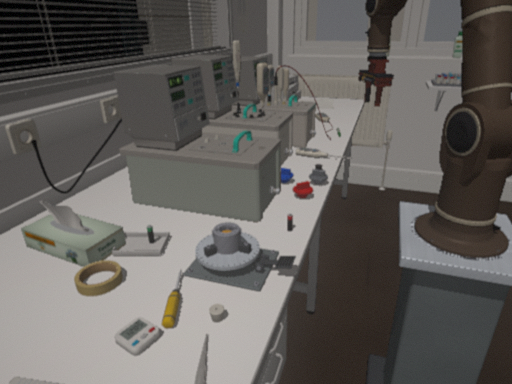

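Top view: possible caps are blue (336,186), red (309,210) and grey (341,217). The description says a grey head, so I choose (341,217). The housing and turntable are at (203,186) with the pedal at (204,218). The battery is at (256,212), the stoppers at (163,198) and (373,212). Next is a close crop to check the choice.

```bash
cat > h.py <<'E'
import cv2,numpy as np
def Rt(c): return cv2.Rodrigues(np.array(c["rvec"],float))[0],np.array(c["tvec"],float).ravel()
def ray(c,u,v,fish=False):
    x=np.array([(u-c["cx"])/c["fx"],(v-c["cy"])/c["fy"]]);R,t=Rt(c)
    if fish:
        th=np.hypot(*x); d=np.r_[x/max(th,1e-9)*np.sin(th),np.cos(th)]
    else: d=np.r_[x,1]
    return -R.T@t,R.T@d
def at(c,u,v,z,fish=False):
    o,d=ray(c,u,v,fish); return o+d*(z-o[2])/d[2]
def proj(c,P,fish=False):
    R,t=Rt(c);p=R@np.array(P)+t
    if fish:
        n=np.hypot(p[0],p[1]);th=np.arctan2(n,p[2]);q=p[:2]/max(n,1e-12)*th
    else:q=p[:2]/p[2]
    return np.array([c["fx"]*q[0]+c["cx"],c["fy"]*q[1]+c["cy"]])
def load(f): return dict(np.load(f))
E
python3 - <<'E'
from h import *
c=load("pics/top0.npz")
for n,u,v,z in[("cap",341,217,.052),("red",309,210,.05),("hous",203,186,.096),("disc",204,186,.046),("toe",204,218,.037),("bat",256,212,.05),("st",163,198,.025),("st2",373,212,.022)]:print(n,at(c,u,v,z).round(3))
f=c["frame"];a=cv2.resize(f[170:235,295:385],None,fx=6,fy=6,interpolation=cv2.INTER_CUBIC);b=cv2.resize(f[155:235,150:270],None,fx=6,fy=6,interpolation=cv2.INTER_CUBIC)
s=load("pics/side0.npz")["frame"]
cv2.imwrite("pics/crop1.png",np.hstack([cv2.resize(a,(400,289)),cv2.resize(s[160:215,265:340],(400,289),interpolation=cv2.INTER_CUBIC)]))
cv2.imwrite("pics/crop2.png",b)
E
```

```text
cap [ 0.423 -0.219  0.052]
red [ 0.448 -0.098  0.05 ]
hous [0.528 0.301 0.096]
disc [0.532 0.305 0.046]
toe [0.409 0.303 0.037]
bat [0.436 0.104 0.05 ]
st [0.484 0.467 0.025]
st2 [ 0.445 -0.347  0.022]
```

View pics/crop1.png

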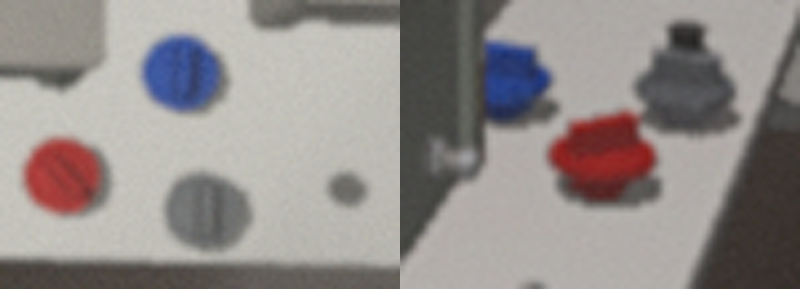

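View pics/crop2.png

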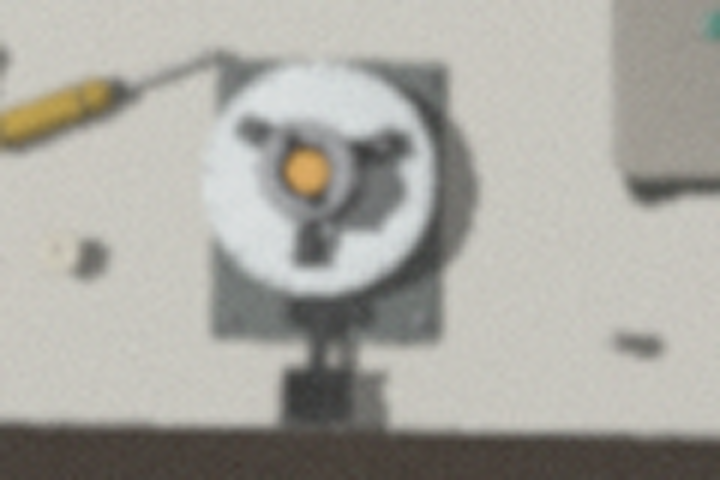

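The grey cap is confirmed at crop (207,210), i.e. pixel (341.6,217.2), with its wing nearly along world x. The dark blob above it in the side view is the black stopper behind it. In crop2 the housing is at (306,172) and the toe at (318,397).

```bash
cat >> h.py <<'E'
from scipy.spatial.transform import Rotation as Ro
def down(yaw): # tool z down, tool x at world angle yaw
    c,s=np.cos(yaw),np.sin(yaw); return np.array([[c,s,0],[s,-c,0],[0,0,-1.]])
def rows(s,p,yaw,n,g):
    R0=np.array(s["eef_rot"]);p0=np.array(s["eef_pos"]);w=Ro.from_matrix(R0.T@down(yaw)).as_rotvec()
    out=[]
    for i in range(n):
        R=R0@Ro.from_rotvec(w*i/n).as_matrix(); d=R.T@(np.array(p)-p0)/n*100
        out.append(" ".join("%.2f"%x for x in d)+" "+" ".join("%.3f"%x for x in w/n)+" %g"%g)
    for i in range(0,n,5): print("; ".join(out[i:i+5]))
E
python3 - <<'E'
from h import *
from plant import r
c=load("pics/top0.npz")
print(at(c,201,183.7,.096),at(c,203.3,184.7,.046),at(c,203,221.2,.037),at(c,341.6,217.2,.052))
rows(r.sense(),[.40,-.22,.24],0,10,8.5)
E
```

```text
[0.53595233 0.30843997 0.096     ] [0.53679246 0.30822057 0.046     ] [0.39701948 0.30668372 0.037     ] [ 0.42263569 -0.22077905  0.052     ]
2.57 -2.47 -0.01 -0.000 0.000 0.047 8.5; 2.45 -2.59 -0.01 -0.000 0.000 0.047 8.5; 2.33 -2.70 -0.01 -0.000 0.000 0.047 8.5; 2.20 -2.81 -0.01 -0.000 0.000 0.047 8.5; 2.06 -2.91 -0.01 -0.000 0.000 0.047 8.5
1.92 -3.00 -0.01 -0.000 0.000 0.047 8.5; 1.78 -3.09 -0.01 -0.000 0.000 0.047 8.5; 1.63 -3.17 -0.01 -0.000 0.000 0.047 8.5; 1.48 -3.24 -0.01 -0.000 0.000 0.047 8.5; 1.33 -3.31 -0.01 -0.000 0.000 0.047 8.5
```

Call:
send_rows(commands="2.6 -2.5 0 0 0 0.047 8.5; 2.45 -2.6 0 0 0 0.047 8.5; 2.3 -2.7 0 0 0 0.047 8.5; 2.2 -2.8 0 0 0 0.047 8.5; 2.05 -2.9 0 0 0 0.047 8.5")

```text
time_s: 0.6
eef_pos: [0.3415, -0.3872, 0.2393]
eef_rot: [[0.973, 0.231, -0.0], [0.231, -0.973, 0.0], [-0.0, -0.0, -1.0]]
force: [1.2, -0.5, -0.9]
finger_gap: 0.0852
grasp_force: 0.0
```

Call:
send_rows(commands="1.9 -3.0 0 0 0 0.047 8.5; 1.8 -3.1 0 0 0 0.047 8.5; 1.6 -3.2 0 0 0 0.047 8.5; 1.5 -3.25 0 0 0 0.047 8.5; 1.3 -3.3 0 0 0 0.047 8.5")

```text
time_s: 1.1
eef_pos: [0.3995, -0.2186, 0.2395]
eef_rot: [[1.0, -0.002, -0.0], [-0.002, -1.0, -0.0], [-0.0, 0.0, -1.0]]
force: [0.7, 0.1, 0.8]
finger_gap: 0.0852
grasp_force: 0.0
```

Run:
```python
from plant import r,cams
from h import *
c=cams.capture("wrist"); np.savez("pics/w1.npz",**c); cv2.imwrite("pics/w1.png",c["frame"])
s=r.sense();print(s["time_s"],s["eef_pos"],np.round(s["eef_rot"],3).tolist(),s["joint_pos"],c["fx"],c["cx"],c["cy"])
R,t=Rt(c);print((-R.T@t).round(3),proj(c,[.4226,-.2208,.052],True))
rows(s,[.397,.307,.13],0,15,0)
```

```text
1.15 [ 0.40156139 -0.21295121  0.23956437] [[1.0, 0.001, 0.001], [0.001, -1.0, 0.003], [0.001, -0.003, -1.0]] [ 0.5318449   0.12802264 -0.16301469  1.98080289  0.0211189   1.03491486
 -1.21081138] 297.3186396354542 249.49317098184568 189.50780220780263
[ 0.484 -0.219  0.385] [251.31835566 151.50710038]
-0.03 -3.46 0.74 -0.000 -0.000 0.000 0; -0.03 -3.46 0.74 -0.000 -0.000 0.000 0; -0.03 -3.46 0.74 -0.000 -0.000 0.000 0; -0.03 -3.46 0.74 -0.000 -0.000 0.000 0; -0.03 -3.46 0.74 -0.000 -0.000 0.000 0
-0.03 -3.47 0.74 -0.000 -0.000 0.000 0; -0.03 -3.47 0.74 -0.000 -0.000 0.000 0; -0.03 -3.47 0.74 -0.000 -0.000 0.000 0; -0.03 -3.47 0.73 -0.000 -0.000 0.000 0; -0.03 -3.47 0.73 -0.000 -0.000 0.000 0
-0.03 -3.47 0.73 -0.000 -0.000 0.000 0; -0.03 -3.47 0.73 -0.000 -0.000 0.000 0; -0.03 -3.47 0.73 -0.000 -0.000 0.000 0; -0.03 -3.47 0.73 -0.000 -0.000 0.000 0; -0.03 -3.47 0.73 -0.000 -0.000 0.000 0
```

View pics/w1.png

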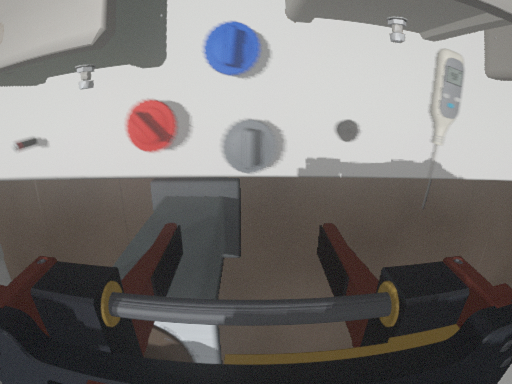

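The wrist view shows the grey cap at (251,145), 6 px from the prediction, with its wing from (250,130) to (253,165), so almost along world x. I'll go on at this height to above the pedal and look at the housing from there.

Call:
send_rows(commands="0 -5 0 0 0 0 0; 0 -5 0 0 0 0 0; 0 -5 0 0 0 0 0; 0 -5 0 0 0 0 0; 0 -5 0 0 0 0 0")

```text
time_s: 1.65
eef_pos: [0.399, 0.0316, 0.2397]
eef_rot: [[1.0, -0.0, 0.0], [-0.0, -1.0, -0.0], [0.0, 0.0, -1.0]]
force: [0.9, 0.1, -0.1]
finger_gap: 0.0482
grasp_force: 0.0
```

Call:
send_rows(commands="0 -5 0 0 0 0 0; 0 -5 0 0 0 0 0; 0 -5 0 0 0 0 0; 0 -5 0 0 0 0 0; 0 -5 0 0 0 0 0")

```text
time_s: 2.15
eef_pos: [0.3993, 0.2815, 0.2396]
eef_rot: [[1.0, -0.001, 0.0], [-0.001, -1.0, -0.0], [0.0, 0.0, -1.0]]
force: [0.6, 0.1, 0.6]
finger_gap: 0.0084
grasp_force: 0.0
```

Call:
send_rows(commands="0 -2.4 0 0 0 0 0; 0 0 0 0 0 0 0; 0 0 0 0 0 0 0; 0 0 0 0 0 0 0; 0 0 0 0 0 0 0")

```text
time_s: 2.65
eef_pos: [0.4, 0.3023, 0.2396]
eef_rot: [[1.0, -0.002, 0.0], [-0.002, -1.0, -0.001], [0.0, 0.001, -1.0]]
force: [0.2, 0.1, 0.2]
finger_gap: 0.001
grasp_force: 0.0
```

Run:
```python
from plant import r,cams
from h import *
c=cams.capture("wrist"); np.savez("pics/w2.npz",**c)
s=r.sense();print(s["time_s"],s["eef_pos"],np.round(s["eef_rot"],3).tolist(),s["joint_pos"],s["force"])
for P in([.536,.3084,.096],[.397,.307,.037]):print(proj(c,P,True))
u,v=proj(c,[.536,.3084,.096],True);u,v=int(u),int(v);x0=max(0,u-80);y0=max(0,v-60);k=c["frame"][y0:y0+150,x0:x0+200]
print(x0,y0,k.shape);cv2.imwrite("pics/w2.png",cv2.resize(k,(800,600),interpolation=cv2.INTER_CUBIC))
```

```text
2.7 [0.39999649 0.30255782 0.23973924] [[1.0, -0.002, 0.0], [-0.002, -1.0, -0.001], [0.0, 0.001, -1.0]] [-0.21101184  0.26323863 -0.63340631  1.85723951  0.17666651  1.07719653
 -2.48517764] [ 0.63168471  0.27563597 -0.15561144]
[242.52137221  44.91788774]
[245.39123668 170.6285757 ]
162 0 (150, 200, 3)
```

View pics/w2.png

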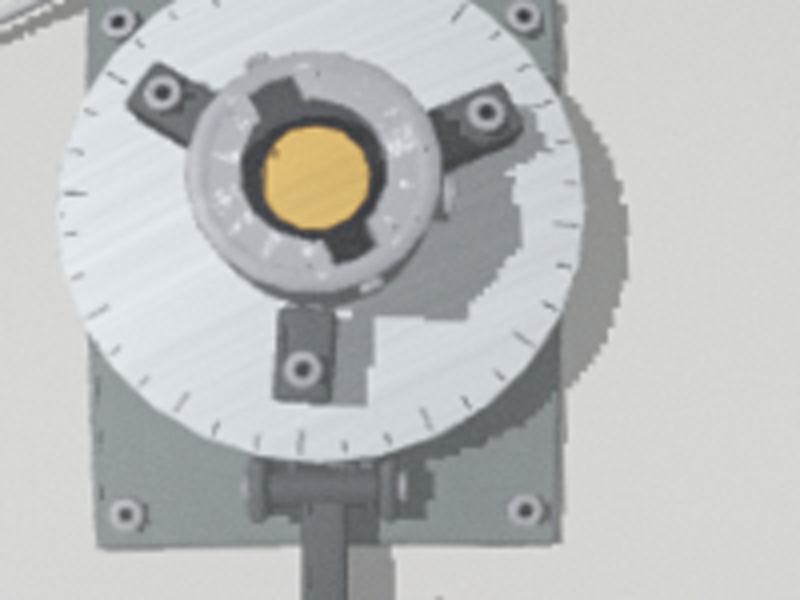

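The crop shows the housing rim centred at crop (312,171). The slots are at (277,97) and (350,240), that is, tilted about 27° from the world x axis. Next I press the pedal toe with closed fingers.

Call:
send_rows(commands="-0.3 -0.45 3.5 0 0 0 0; 0 0 3.5 0 0 0 0; 0 0 3.5 0 0 0 0; 0 0 3.5 0 0 0 0; 0 0 3.5 0 0 0 0", force=20)

```text
time_s: 3.2
eef_pos: [0.3971, 0.3075, 0.0637]
eef_rot: [[1.0, -0.002, 0.001], [-0.002, -1.0, 0.0], [0.001, -0.0, -1.0]]
force: [1.0, -0.8, -0.2]
finger_gap: 0.0004
grasp_force: 0.0
```

Call:
send_rows(commands="0 0 0 0 0 0 0; 0 0 0.3 0 0 0 0; 0 0 0.4 0 0 0 0; 0 0 0.4 0 0 0 0; 0 0 0.4 0 0 0 0")

```text
time_s: 3.7
eef_pos: [0.3968, 0.3091, 0.0509]
eef_rot: [[1.0, -0.0, 0.002], [-0.0, -1.0, 0.001], [0.002, -0.001, -1.0]]
force: [-3.1, -0.6, 4.6]
finger_gap: 0.0
grasp_force: 2.1
```

Call:
send_rows(commands="0 0 0.3 0 0 0 0; 0 0 0.3 0 0 0 0; 0 0 0.2 0 0 0 0; 0 0 0.2 0 0 0 0; 0 0 0 0 0 0 0")

```text
time_s: 4.2
eef_pos: [0.3965, 0.3082, 0.0393]
eef_rot: [[1.0, -0.0, -0.0], [-0.0, -1.0, -0.0], [-0.0, 0.0, -1.0]]
force: [0.1, 0.3, 0.3]
finger_gap: 0.0002
grasp_force: 0.0
```

Run:
```python
from plant import r
from h import *
c=load("pics/w2.npz")
f=lambda x,y,z=.096:at(c,162+x/4,y/4,z,True)
a,b=f(277,97),f(350,240);print(f(312,171),(a+b)/2,np.degrees(np.arctan2(*(a-b)[1::-1])))
s=r.sense();print(s["eef_pos"],s["force"])
```

```text
[0.53820363 0.31078841 0.096     ] [0.53908735 0.31045946 0.096     ] 25.49295152654058
[0.39654498 0.30822157 0.0393484 ] [0.09921885 0.28012612 0.30308612]
```

Call:
send_rows(commands="0 0 0.2 0 0 0 0; 0 0 0.2 0 0 0 0; 0 0 0.2 0 0 0 0; 0 0 0 0 0 0 0; 0 0 0 0 0 0 0")

```text
time_s: 4.7
eef_pos: [0.397, 0.3086, 0.0352]
eef_rot: [[1.0, -0.0, 0.002], [-0.0, -1.0, -0.0], [0.002, 0.0, -1.0]]
force: [-4.2, -3.3, 21.1]
finger_gap: 0.0002
grasp_force: 10.9
```

Call:
send_rows(commands="0 0 -3 0 0 0 0; 0 0 -4.5 0 0 0 0; 0.5 0 -4.5 0 0 0 2; 1 0 -4.5 0 0 0 4; 1.5 0 -4 0 0 0 5")

```text
time_s: 5.2
eef_pos: [0.4262, 0.3086, 0.2411]
eef_rot: [[1.0, 0.001, 0.001], [0.001, -1.0, 0.001], [0.001, -0.001, -1.0]]
force: [0.9, 0.2, -0.2]
finger_gap: 0.021
grasp_force: 0.0
```

Call:
send_rows(commands="1 0 0 0 0 0 5; 1 0 0 0 0 0 5; 0 0 0 0 0 0 5; 0 0 0 0 0 0 5; 0 0 0 0 0 0 5")

```text
time_s: 5.7
eef_pos: [0.4455, 0.3083, 0.2373]
eef_rot: [[1.0, 0.001, -0.002], [0.001, -1.0, -0.001], [-0.002, 0.001, -1.0]]
force: [-0.5, -0.6, -0.1]
finger_gap: 0.0497
grasp_force: 0.0
```

Run:
```python
from plant import r,cams
from h import *
c=cams.capture("wrist"); np.savez("pics/w3.npz",**c)
s=r.sense();print(s["time_s"],s["eef_pos"],np.round(s["eef_rot"],3).tolist(),s["joint_pos"][6],s["force"])
k=c["frame"][20:170,150:350]
cv2.imwrite("pics/w3.png",cv2.resize(k,(800,600),interpolation=cv2.INTER_CUBIC))
```

```text
5.75 [0.44559587 0.30841402 0.23759326] [[1.0, 0.001, -0.002], [0.001, -1.0, -0.001], [-0.002, 0.001, -1.0]] -2.463893517308323 [-0.62420092  0.37417119 -0.2295697 ]
```

View pics/w3.png

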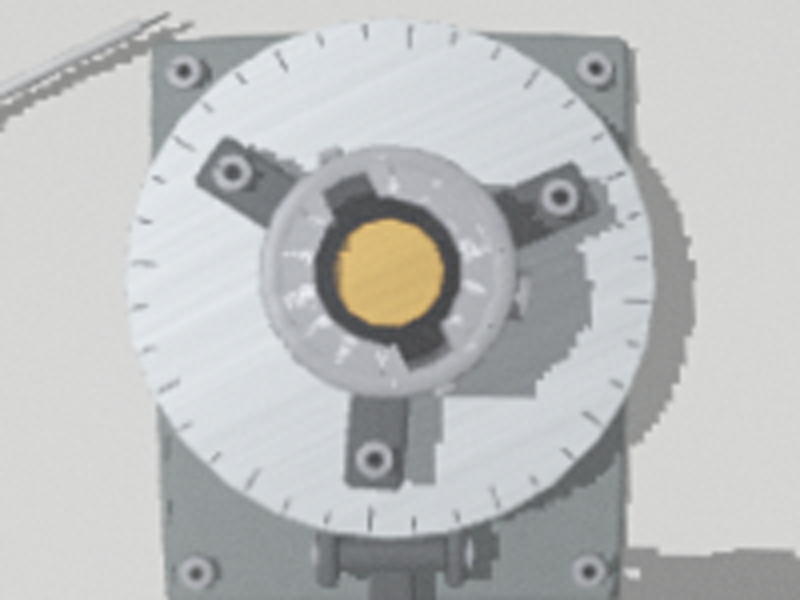

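The pedal is down, the disc is held, and the slots have not moved. In crop w3 the rim is centred at (389,270) with slot ends at (349,181) and (427,362). I'll refine this by template fit and plan the move to the cap at yaw near 180°, since the last joint's range has to allow the later clockwise turn.

```bash
cat >> h.py <<'E'
def fit_housing(c,x0):
    from scipy.optimize import minimize
    g=cv2.GaussianBlur(cv2.cvtColor(c["frame"],cv2.COLOR_BGR2GRAY).astype(np.float32),(0,0),.7)
    rr,pp=np.meshgrid(np.linspace(13,28,31)/1000,np.radians(np.arange(0,360,2)))
    X,Y=rr*np.cos(pp),rr*np.sin(pp)
    hole=(rr<.0175)|((abs(Y)<.006)&(abs(X)<.024))
    T=np.where(hole,-1.,1.)*1; w=(rr>.0165)*rr  # avoid the brass plate
    def cost(q):
        x,y,a=q; P=np.stack([x+X*np.cos(a)-Y*np.sin(a),y+X*np.sin(a)+Y*np.cos(a),0*X+.096],-1).reshape(-1,3)
        uv=np.array([proj(c,p,True) for p in P],np.float32)
        v=cv2.remap(g,uv[:,0].reshape(X.shape).copy(),uv[:,1].reshape(X.shape).copy(),cv2.INTER_LINEAR)
        W=w/w.sum();v=v-(W*v).sum();t=T-(W*T).sum()
        return -(W*v*t).sum()/np.sqrt((W*v*v).sum()*(W*t*t).sum())
    s=np.array([[0,0,0],[.003,0,0],[0,.003,0],[0,0,.1]])+x0
    o=minimize(cost,x0,method="Nelder-Mead",options=dict(initial_simplex=s,xatol=1e-4,fatol=1e-4,maxfev=150));return o.x,o.fun
E
python3 - <<'E'
from h import *
from plant import r
c=load("pics/w3.npz")
f=lambda x,y,z=.096:at(c,150+x/4,20+y/4,z,True)
a,b=f(349,181),f(427,362);print(f(389,270),(a+b)/2,np.degrees(np.arctan2(*(a-b)[1::-1])))
print(fit_housing(c,np.array([.537,.31,.44])))
c=load("pics/w2.npz");print(fit_housing(c,np.array([.537,.31,.44])))
c=load("pics/w1.npz")
a,b=at(c,250,130,.052,True),at(c,253,165,.052,True);print("cap",(a+b)/2,at(c,251,145,.03,True),a-b)
E
```

```text
[0.53903534 0.31020813 0.096     ] [0.53876016 0.31039077 0.096     ] 22.88358104328631
(array([0.53923262, 0.3109264 , 0.4430369 ]), np.float64(-0.8796159608085369))
(array([0.53902896, 0.31086025, 0.44263832]), np.float64(-0.8813948382782234))
cap [ 0.42702181 -0.22103398  0.052     ] [ 0.42653361 -0.22056163  0.03      ] [0.04036145 0.00336682 0.        ]
```

Run:
```python
from h import *
from plant import r
rows(r.sense(),[.427,-.221,.20],3.1,25,5)
```

```text
-0.08 2.12 0.15 -0.000 0.000 -0.124 5; -0.34 2.09 0.15 -0.000 0.000 -0.124 5; -0.59 2.03 0.15 -0.000 0.000 -0.124 5; -0.84 1.95 0.15 -0.000 0.000 -0.124 5; -1.07 1.83 0.15 -0.000 0.000 -0.124 5
-1.29 1.68 0.15 -0.000 0.000 -0.124 5; -1.49 1.51 0.15 -0.000 0.000 -0.124 5; -1.66 1.31 0.15 -0.000 0.000 -0.124 5; -1.81 1.10 0.15 -0.000 0.000 -0.124 5; -1.94 0.86 0.15 -0.000 0.000 -0.124 5
-2.03 0.62 0.15 -0.000 0.000 -0.124 5; -2.09 0.36 0.15 -0.000 0.000 -0.124 5; -2.12 0.10 0.15 -0.000 0.000 -0.124 5; -2.11 -0.16 0.15 -0.000 0.000 -0.124 5; -2.08 -0.42 0.15 -0.000 0.000 -0.124 5
-2.01 -0.68 0.15 -0.000 0.000 -0.124 5; -1.91 -0.92 0.15 -0.000 0.000 -0.124 5; -1.78 -1.15 0.15 -0.000 0.000 -0.124 5; -1.63 -1.36 0.15 -0.000 0.000 -0.124 5; -1.44 -1.55 0.15 -0.000 0.000 -0.124 5
-1.24 -1.72 0.15 -0.000 0.000 -0.124 5; -1.02 -1.86 0.15 -0.000 0.000 -0.124 5; -0.78 -1.97 0.15 -0.000 0.000 -0.124 5; -0.53 -2.05 0.15 -0.000 0.000 -0.124 5; -0.28 -2.10 0.15 -0.000 0.000 -0.124 5
```

Call:
send_rows(commands="-0.1 2.1 0 0 0 -0.124 5; -0.35 2.1 0 0 0 -0.124 5; -0.6 2.05 0 0 0 -0.124 5; -0.85 1.95 0 0 0 -0.124 5; -1.05 1.85 0 0 0 -0.124 5")

```text
time_s: 6.25
eef_pos: [0.4419, 0.2016, 0.2383]
eef_rot: [[0.81, 0.586, -0.001], [0.586, -0.81, -0.0], [-0.001, -0.0, -1.0]]
force: [-0.5, -0.0, -0.4]
finger_gap: 0.0498
grasp_force: 0.0
```

Call:
send_rows(commands="-1.3 1.7 0 0 0 -0.124 5; -1.5 1.5 0 0 0 -0.124 5; -1.65 1.3 0 0 0 -0.124 5; -1.8 1.1 0 0 0 -0.124 5; -1.95 0.85 0 0 0 -0.124 5")

```text
time_s: 6.75
eef_pos: [0.4381, 0.0957, 0.2383]
eef_rot: [[0.32, 0.948, -0.001], [0.948, -0.32, -0.0], [-0.0, -0.0, -1.0]]
force: [0.0, -0.1, 0.6]
finger_gap: 0.05
grasp_force: 0.0
```

Call:
send_rows(commands="-2.05 0.6 0 0 0 -0.124 5; -2.1 0.35 0 0 0 -0.124 5; -2.1 0.1 0 0 0 -0.124 5; -2.1 -0.15 0 0 0 -0.124 5; -2.1 -0.4 0 0 0 -0.124 5")

```text
time_s: 7.25
eef_pos: [0.4344, -0.0102, 0.2384]
eef_rot: [[-0.291, 0.957, -0.0], [0.957, 0.291, -0.0], [-0.0, -0.0, -1.0]]
force: [-0.1, -0.4, -0.4]
finger_gap: 0.05
grasp_force: 0.0
```

Call:
send_rows(commands="-2 -0.7 0 0 0 -0.124 5; -1.9 -0.9 0 0 0 -0.124 5; -1.8 -1.15 0 0 0 -0.124 5; -1.6 -1.35 0.4 0 0 -0.124 5; -1.45 -1.55 0.4 0 0 -0.124 5")

```text
time_s: 7.75
eef_pos: [0.4307, -0.1158, 0.2304]
eef_rot: [[-0.792, 0.61, -0.0], [0.61, 0.792, -0.0], [0.0, -0.0, -1.0]]
force: [0.9, -0.1, 0.8]
finger_gap: 0.0499
grasp_force: 0.0
```

Call:
send_rows(commands="-1.25 -1.7 0.6 0 0 -0.124 5; -1 -1.85 0.6 0 0 -0.124 5; -0.8 -1.95 0.6 0 0 -0.124 5; -0.5 -2.05 0.6 0 0 -0.124 5; -0.3 -2.1 0.5 0 0 -0.124 5")

```text
time_s: 8.25
eef_pos: [0.4271, -0.2211, 0.2011]
eef_rot: [[-0.999, 0.036, -0.001], [0.036, 0.999, 0.0], [0.001, 0.0, -1.0]]
force: [0.9, 0.2, -0.4]
finger_gap: 0.05
grasp_force: 0.0
```

Call:
send_rows(commands="0 0 0 0 0 0 5; 0 0 0 0 0 0 5; 0 0 0 0 0 0 5; 0 0 0 0 0 0 5; 0 0 0 0 0 0 5")

```text
time_s: 8.75
eef_pos: [0.4277, -0.2201, 0.2019]
eef_rot: [[-0.999, 0.041, 0.0], [0.041, 0.999, -0.0], [-0.0, -0.0, -1.0]]
force: [-0.0, -0.5, 0.8]
finger_gap: 0.0497
grasp_force: 0.0
```

Run:
```python
from plant import r,cams
from h import *
c=cams.capture("wrist"); np.savez("pics/w4.npz",**c)
s=r.sense();print(s["time_s"],s["eef_pos"],np.round(s["eef_rot"],3).tolist(),s["joint_pos"][6],s["force"])
u,v=proj(c,[.427,-.221,.052],True).astype(int);x0=max(0,u-100);y0=max(0,v-75);k=c["frame"][y0:y0+150,x0:x0+200]
print(x0,y0);cv2.imwrite("pics/w4.png",cv2.resize(k,(800,600),interpolation=cv2.INTER_CUBIC))
```

```text
8.8 [ 0.42772245 -0.22019826  0.20190661] [[-0.999, 0.041, 0.0], [0.041, 0.999, -0.0], [-0.0, -0.0, -1.0]] 1.6482483486402928 [-0.40144014  0.15000431  0.00535744]
148 104
```

View pics/w4.png

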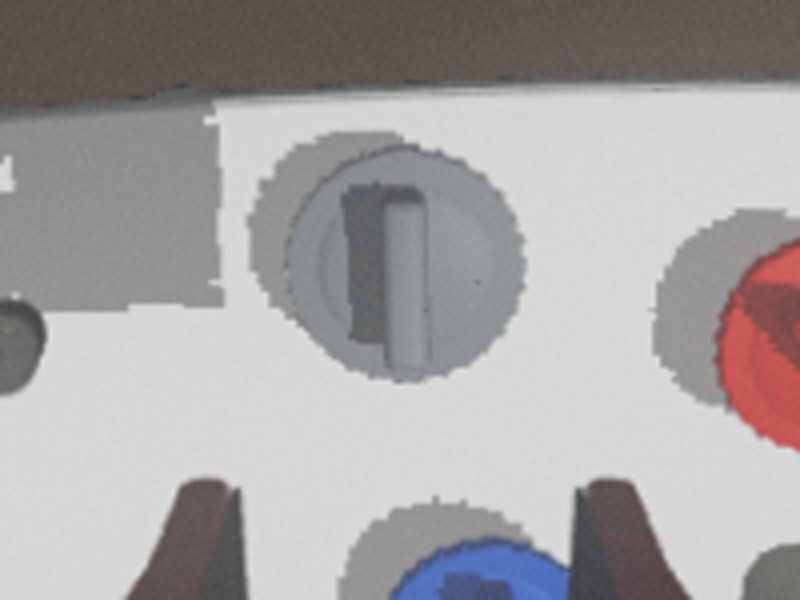

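The grey cap is seen close: head circle centred at crop (406,263), wing top running from (405,198) to (409,368). It's the right one.

Run:
```python
from h import *
from plant import r
c=load("pics/w4.npz")
f=lambda x,y,z:at(c,148+x/4,104+y/4,z,True)
a,b=f(405,200,.052),f(409,368,.052);print((a+b)/2,f(406,263,.03),a-b,np.arctan2(*(a-b)[1::-1]))
p=np.r_[((a+b)/2)[:2]*.5+f(406,263,.03)[:2]*.5,.2];y=np.arctan2(*(a-b)[1::-1]);y=y if y>0 else y+2*np.pi
s=r.sense();print(p,y);R=s["eef_rot"];print((R.T@(p-s["eef_pos"]))*100, Ro.from_matrix(R.T@down(y)).as_rotvec())
```

```text
[ 0.42288034 -0.2197585   0.052     ] [ 0.42237745 -0.22002574  0.03      ] [-0.04478871  0.00080935  0.        ] 3.1235241947088017
[ 0.42262889 -0.21989212  0.2       ] 3.1235241947088017
[0.51024117 0.00969718 0.19050472] [-0.00044156  0.00029236 -0.02312134]
```

Call:
send_rows(commands="0.5 0 2 0 0 -0.023 5; 0 0 3 0 0 0 5; 0 0 3 0 0 0 5; 0 0 3 0 0 0 5; 0 0 2.5 0 0 0 5")

```text
time_s: 9.3
eef_pos: [0.4223, -0.2203, 0.0654]
eef_rot: [[-1.0, 0.019, -0.0], [0.019, 1.0, 0.0], [0.0, 0.0, -1.0]]
force: [0.6, -0.6, 0.3]
finger_gap: 0.0499
grasp_force: 0.0
```

Call:
send_rows(commands="0 0 1 0 0 0 5; 0 0 0.7 0 0 0 5; 0 0 0 0 0 0 5; 0 0 0 0 0 0 5; 0 0 0 0 0 0 5")

```text
time_s: 9.8
eef_pos: [0.4231, -0.2209, 0.0506]
eef_rot: [[-1.0, 0.019, 0.001], [0.019, 1.0, -0.001], [-0.001, -0.001, -1.0]]
force: [0.6, 1.0, -0.1]
finger_gap: 0.05
grasp_force: 0.0
```

Run:
```python
from plant import r
import numpy as np
s=r.sense();print(s["eef_pos"],np.round(s["eef_rot"],3).tolist(),s["force"])
```

```text
[ 0.42314191 -0.22094837  0.05062975] [[-1.0, 0.019, 0.001], [0.019, 1.0, -0.001], [-0.001, -0.001, -1.0]] [ 0.63982764  1.03595626 -0.1282834 ]
```

Call:
send_rows(commands="0 0 0.15 0 0 0 3; 0 0 0 0 0 0 1; 0 0 0 0 0 0 0.5; 0 0 0 0 0 0 0.5; 0 0 0 0 0 0 0.5", force=45)

```text
time_s: 10.3
eef_pos: [0.4225, -0.2206, 0.0482]
eef_rot: [[-1.0, 0.019, 0.0], [0.019, 1.0, -0.0], [-0.0, -0.0, -1.0]]
force: [-0.7, 0.6, 0.1]
finger_gap: 0.0132
grasp_force: 0.0
```

Call:
send_rows(commands="0 0 0 0 0 0 0.5; 0 0 0 0 0 0 0.5; 0 0 -1 0 0 0 0.5; 0 0 -2 0 0 0 0.5; 0 0 -3 0 0 0 0.5")

```text
time_s: 10.8
eef_pos: [0.4215, -0.22, 0.1082]
eef_rot: [[-1.0, 0.018, -0.002], [0.018, 1.0, 0.002], [0.002, 0.002, -1.0]]
force: [-0.7, -0.2, -0.7]
finger_gap: 0.0117
grasp_force: 45.0
```

Call:
send_rows(commands="0 0 -4 0 0 0 0.5; 0 0 -4 0 0 0 0.5; 0 0 -4 0 0 0 0.5; 0 0 -2 0 0 0 0.5; 0 0 0 0 0 0 0.5")

```text
time_s: 11.3
eef_pos: [0.4238, -0.2208, 0.2513]
eef_rot: [[-1.0, 0.019, 0.004], [0.019, 1.0, -0.003], [-0.004, -0.003, -1.0]]
force: [-0.6, 1.1, -1.3]
finger_gap: 0.0118
grasp_force: 45.0
```

Run:
```python
from h import *
from plant import r
s=r.sense();print(s["force"],s["joint_pos"])
p=s["eef_pos"]
rows(s,[.44,.25,p[2]],np.pi+.443,15,.5)
```

```text
[-0.61791658  1.12570927 -1.29467272] [ 1.11960812  0.24583156 -0.86020614  1.88680934  0.21123643  1.09668408
  1.72992832]
-0.05 3.14 -0.01 -0.000 0.000 -0.031 0.5; -0.15 3.14 -0.01 -0.000 0.000 -0.031 0.5; -0.24 3.13 -0.01 -0.000 0.000 -0.031 0.5; -0.34 3.12 -0.01 -0.000 0.000 -0.031 0.5; -0.43 3.11 -0.01 -0.000 0.000 -0.031 0.5
-0.53 3.10 -0.01 -0.000 0.000 -0.031 0.5; -0.62 3.08 -0.01 -0.000 0.000 -0.031 0.5; -0.72 3.06 -0.00 -0.000 0.000 -0.031 0.5; -0.81 3.03 -0.00 -0.000 0.000 -0.031 0.5; -0.91 3.01 -0.00 -0.000 0.000 -0.031 0.5
-1.00 2.98 -0.00 -0.000 0.000 -0.031 0.5; -1.09 2.95 -0.00 -0.000 0.000 -0.031 0.5; -1.18 2.91 -0.00 -0.000 0.000 -0.031 0.5; -1.27 2.87 -0.00 -0.000 0.000 -0.031 0.5; -1.36 2.83 -0.00 -0.000 0.000 -0.031 0.5
```

Call:
send_rows(commands="-0.05 3.15 0 0 0 -0.031 0.5; -0.15 3.15 0 0 0 -0.031 0.5; -0.25 3.15 0 0 0 -0.031 0.5; -0.35 3.1 0 0 0 -0.031 0.5; -0.45 3.1 0 0 0 -0.031 0.5")

```text
time_s: 11.8
eef_pos: [0.427, -0.0614, 0.2469]
eef_rot: [[-0.99, -0.138, -0.002], [-0.138, 0.99, 0.001], [0.002, 0.001, -1.0]]
force: [-0.3, -0.8, -1.7]
finger_gap: 0.0119
grasp_force: 45.0
```

Call:
send_rows(commands="-0.55 3.1 0 0 0 -0.031 0.5; -0.6 3.1 0 0 0 -0.031 0.5; -0.7 3.05 0 0 0 -0.031 0.5; -0.8 3.05 0 0 0 -0.031 0.5; -0.9 3 0 0 0 -0.031 0.5")

```text
time_s: 12.3
eef_pos: [0.4314, 0.0953, 0.2469]
eef_rot: [[-0.957, -0.29, -0.002], [-0.29, 0.957, -0.0], [0.002, 0.0, -1.0]]
force: [0.2, 0.2, -0.6]
finger_gap: 0.0116
grasp_force: 45.0
```

Call:
send_rows(commands="-1 3 0 0 0 -0.031 0.5; -1.1 2.95 0 0 0 -0.031 0.5; -1.2 2.9 0 0 0 -0.031 0.5; -1.3 2.85 0 0 0 -0.031 0.5; -1.35 2.85 0 0 0 -0.031 0.5")

```text
time_s: 12.8
eef_pos: [0.437, 0.2522, 0.2466]
eef_rot: [[-0.901, -0.434, -0.002], [-0.434, 0.901, -0.001], [0.002, 0.0, -1.0]]
force: [0.1, 0.3, -0.5]
finger_gap: 0.0117
grasp_force: 45.0
```

Call:
send_rows(commands="-3 0.25 0 0 0 0 0.5; -3 0.25 0 0 0 0 0.5; -3 0.25 0 0 0 0 0.5; -3 0.25 0 0 0 0 0.5; -3 0.25 0 0 0 0 0.5")

```text
time_s: 13.3
eef_pos: [0.5678, 0.328, 0.2461]
eef_rot: [[-0.901, -0.433, -0.003], [-0.433, 0.901, -0.001], [0.003, 0.0, -1.0]]
force: [0.1, -0.5, -0.4]
finger_gap: 0.0118
grasp_force: 45.0
```

Call:
send_rows(commands="0 0 0 0 0 0 0.5; 0 0 0 0 0 0 0.5; 0 0 0 0 0 0 0.5; 0 0 0 0 0 0 0.5; 0 0 0 0 0 0 0.5")

```text
time_s: 13.8
eef_pos: [0.568, 0.3264, 0.2485]
eef_rot: [[-0.902, -0.432, 0.001], [-0.432, 0.902, -0.0], [-0.0, -0.001, -1.0]]
force: [-0.4, -0.6, -1.1]
finger_gap: 0.0113
grasp_force: 45.0
```

Run:
```python
from plant import r,cams
from h import *
c=cams.capture("wrist"); np.savez("pics/w5.npz",**c)
s=r.sense();print(s["time_s"],s["eef_pos"],np.round(s["eef_rot"],3).tolist(),s["joint_pos"].round(2),s["force"])
print(fit_housing(c,np.array([.537,.31,.44])),proj(c,[.537,.31,.096],True))
cv2.imwrite("pics/w5.png",c["frame"])
```

```text
13.85 [0.56816611 0.32641365 0.24849077] [[-0.902, -0.431, 0.001], [-0.431, 0.902, -0.0], [-0.0, -0.001, -1.0]] [ 0.    0.64 -0.96  1.46  0.53  1.32  1.02] [ 0.0425579   0.83954254 -0.68178268]
(array([0.53903708, 0.31085319, 0.44417847]), np.float64(-0.5961805322647473)) [248.29966809 146.09251451]
```

View pics/w5.png

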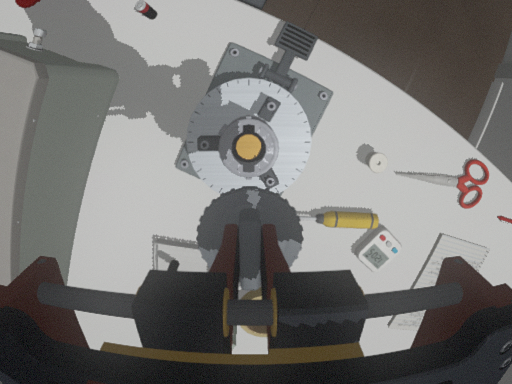

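The wrist view shows the housing at (249,146) with the held grey cap in front of it at (250,237), wing in line with the slots. Now I check how well the cap is centred in the hand.

Run:
```python
from h import *
from plant import r
c=load("pics/w5.npz");s=r.sense();p=np.array(s["eef_pos"]);R=np.array(s["eef_rot"])
o=p+[0,0,-.0182]
for dx in(-.003,0,.003):
  print(dx,"top",proj(c,o+R@[.033+dx,0,0],True),"left/right",proj(c,o+R@[dx,.033,0],True),proj(c,o+R@[dx,-.033,0],True))
k=c["frame"][160:260,180:320]
g=cv2.cvtColor(c["frame"],cv2.COLOR_BGR2GRAY)
print(g[180:196,250].tolist(),g[180:196,240].tolist(),g[180:196,262].tolist());print(g[235,190:204].tolist(),g[235,296:310].tolist())
R=np.array(s["eef_rot"]);print((R.T@(np.array([.539,.3109,.25])-p))*100, Ro.from_matrix(R.T@down(np.pi+.4435)).as_rotvec())
```

```text
-0.003 top [249.48611955 193.17722409] left/right [302.15346302 243.06745137] [196.82050462 243.03014281]
0 top [249.48652537 188.23953361] left/right [302.50200093 238.83202346] [196.47281785 238.79520528]
0.003 top [249.48693675 183.24944654] left/right [302.84779723 234.53399526] [196.12788496 234.49769882]
[191, 193, 193, 197, 199, 191, 100, 71, 75, 88, 114, 127, 122, 125, 119, 130] [192, 194, 192, 195, 192, 189, 191, 187, 99, 73, 79, 81, 83, 82, 80, 84] [90, 146, 195, 202, 198, 191, 192, 196, 174, 91, 74, 80, 75, 83, 81, 84]
[191, 191, 191, 194, 192, 192, 190, 128, 87, 85, 79, 83, 80, 77] [77, 80, 78, 80, 78, 84, 148, 193, 193, 191, 192, 192, 193, 191]
[ 3.30044965 -0.14145    -0.15215941] [-0.00059897  0.00040099  0.00254269]
```

Call:
send_rows(commands="1.1 -0.14 0 0 0 0 0.5; 1.1 0 1.5 0 0 0 0.5; 1 0 2.5 0 0 0 0.5; 0 0 3 0 0 0 0.5; 0 0 2 0 0 0 0.5", force=55)

```text
time_s: 14.35
eef_pos: [0.539, 0.3104, 0.1567]
eef_rot: [[-0.902, -0.431, -0.001], [-0.431, 0.902, -0.001], [0.001, -0.001, -1.0]]
force: [-0.4, 1.1, -1.0]
finger_gap: 0.0115
grasp_force: 55.0
```

Call:
send_rows(commands="0 0 0.5 0 0 0 0.5; 0 0 0 0 0 0 0.5; 0 0 0 0 0 0 0.5; 0 0 0 0 0 0 0.5; 0 0 0 0 0 0 0.5")

```text
time_s: 14.85
eef_pos: [0.5405, 0.3121, 0.1542]
eef_rot: [[-0.902, -0.431, 0.001], [-0.431, 0.902, 0.001], [-0.002, 0.0, -1.0]]
force: [0.8, -0.7, -0.8]
finger_gap: 0.0117
grasp_force: 55.0
```

Run:
```python
from plant import r,cams
from h import *
P=[]
for i in range(3): cams.capture("wrist"); P.append(r.sense()["eef_pos"])
c=cams.capture("side")
s=r.sense();print(s["time_s"],np.round(P,4),s["joint_pos"].round(2),s["force"])
p=np.mean(P,0);R=np.array(s["eef_rot"]);print(R.T@(np.array([.539,.3109,.15])-p)*100)
cv2.imwrite("pics/s1.png",cv2.resize(c["frame"][160:280,150:310],(800,600),interpolation=cv2.INTER_CUBIC))
```

```text
15.05 [[0.5404 0.312  0.1539]
 [0.5404 0.312  0.1538]
 [0.5403 0.3119 0.1536]] [ 0.02  0.67 -0.93  1.65  0.59  1.12  0.95] [-0.01535349  0.27806128 -0.55966187]
[ 0.16995328 -0.03873863  0.37588015]
```

View pics/s1.png

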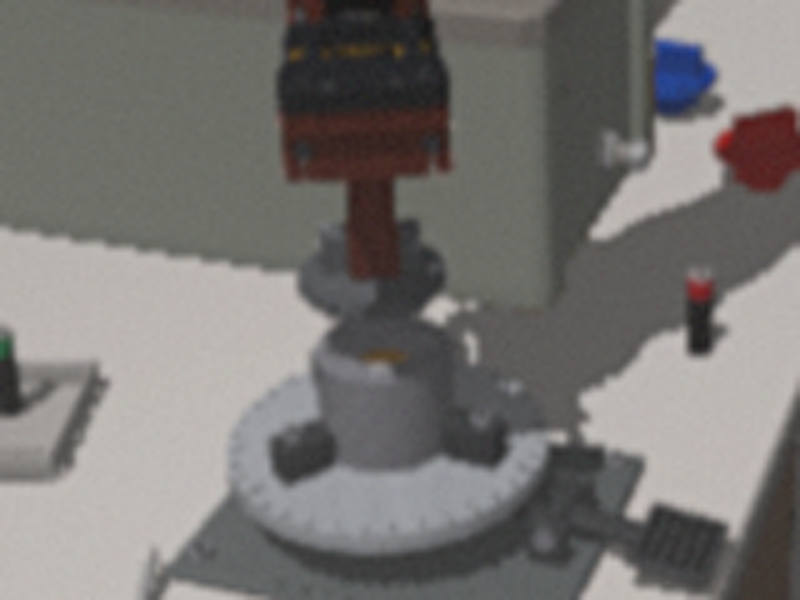

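The side view shows the cap above the housing, centred, and the pedal down. Lowering it in.

Call:
send_rows(commands="0.07 0 0.4 0 0 0 0.5; 0 0 0.4 0 0 0 0.5; 0 0 0.4 0 0 0 0.5; 0 0 0.2 0 0 0 0.5; 0 0 0 0 0 0 0.5")

```text
time_s: 15.55
eef_pos: [0.5393, 0.3113, 0.1386]
eef_rot: [[-0.902, -0.432, -0.001], [-0.432, 0.902, -0.0], [0.001, 0.0, -1.0]]
force: [0.1, -0.4, -1.3]
finger_gap: 0.0119
grasp_force: 55.0
```

Call:
send_rows(commands="0 0 0.2 0 0 0 0.5; 0 0 0.2 0 0 0 0.5; 0 0 0.2 0 0 0 0.5; 0 0 0 0 0 0 0.5; 0 0 0 0 0 0 0.5")

```text
time_s: 16.05
eef_pos: [0.5396, 0.3116, 0.1333]
eef_rot: [[-0.902, -0.432, 0.0], [-0.432, 0.902, 0.0], [-0.0, -0.0, -1.0]]
force: [-0.5, 0.5, -0.5]
finger_gap: 0.0117
grasp_force: 55.0
```

Call:
send_rows(commands="0 0 0.2 0 0 0 0.5; 0 0 0.2 0 0 0 0.5; 0 0 0.2 0 0 0 0.5; 0 0 0.2 0 0 0 0.5; 0 0 0 0 0 0 0.5")

```text
time_s: 16.55
eef_pos: [0.5396, 0.3116, 0.1256]
eef_rot: [[-0.902, -0.431, 0.001], [-0.431, 0.902, 0.0], [-0.001, -0.0, -1.0]]
force: [-1.8, -1.7, 7.8]
finger_gap: 0.0115
grasp_force: 55.0
```

Call:
send_rows(commands="0 0 0.15 0 0 0 0.5; 0 0 0.15 0 0 0 0.5; 0 0 0.1 0 0 0 0.5; 0 0 0 0 0 0 0.5; 0 0 0 0 0 0 0.5")

```text
time_s: 17.05
eef_pos: [0.5396, 0.3116, 0.1223]
eef_rot: [[-0.902, -0.431, 0.001], [-0.431, 0.902, -0.0], [-0.001, -0.001, -1.0]]
force: [-1.8, -2.4, 11.2]
finger_gap: 0.0116
grasp_force: 55.0
```

Call:
send_rows(commands="0 0 0.1 0 0 0 0.5; 0 0 0.1 0 0 0 0.5; 0 0 0 0 0 0 0.5; 0 0 0 0 0 0 0.5; 0 0 0 0 0 0 0.5")

```text
time_s: 17.55
eef_pos: [0.5397, 0.3116, 0.1222]
eef_rot: [[-0.902, -0.431, 0.002], [-0.431, 0.902, -0.001], [-0.002, -0.002, -1.0]]
force: [-7.7, -7.3, 25.7]
finger_gap: 0.0117
grasp_force: 55.0
```

Call:
send_rows(commands="0 0 -0.1 0 0 0 0.5; 0 -0.01 0 0 0 0.1 0.5; 0 -0.01 0 0 0 0.1 0.5; 0 -0.01 0 0 0 0.1 0.5; 0 -0.01 0 0 0 0.1 0.5")

```text
time_s: 18.05
eef_pos: [0.5397, 0.3122, 0.1222]
eef_rot: [[-0.999, -0.043, 0.002], [-0.043, 0.999, 0.001], [-0.002, 0.001, -1.0]]
force: [-4.2, -1.7, 16.5]
finger_gap: 0.0116
grasp_force: 55.0
```

Run:
```python
from plant import r
s=r.sense();print(s["eef_pos"],s["force"],s["moment"],s["joint_pos"].round(2))
```

```text
[0.53966257 0.31218889 0.1222049 ] [-4.23297309 -1.72265902 16.53966963] [-0.4754543   1.04049118  0.18217727] [-0.05  0.67 -0.82  1.68  0.55  1.04  0.57]
```

Call:
send_rows(commands="0 -0.01 0 0 0 0.1 0.5; 0 -0.01 0 0 0 0.1 0.5; 0 -0.01 0 0 0 0.1 0.5; 0 -0.01 0 0 0 0.1 0.5; 0 -0.01 0 0 0 0.1 0.5")

```text
time_s: 18.55
eef_pos: [0.5402, 0.3122, 0.1222]
eef_rot: [[-0.897, 0.441, 0.003], [0.441, 0.897, 0.002], [-0.002, 0.003, -1.0]]
force: [-2.1, -0.5, 13.3]
finger_gap: 0.0115
grasp_force: 55.0
```

Call:
send_rows(commands="0 -0.01 0 0 0 0.1 0.5; 0 -0.01 0 0 0 0.1 0.5; 0 -0.01 0 0 0 0.1 0.5; 0 0 0 0 0 0.05 0.5; 0 0 0 0 0 0 0.5")

```text
time_s: 19.05
eef_pos: [0.5403, 0.3123, 0.1223]
eef_rot: [[-0.693, 0.721, 0.004], [0.721, 0.693, 0.003], [-0.0, 0.005, -1.0]]
force: [-1.0, 1.2, 12.8]
finger_gap: 0.0116
grasp_force: 55.0
```

Run:
```python
from plant import r
import numpy as np
s=r.sense();R=s["eef_rot"];print(s["eef_pos"],s["force"],s["moment"],np.degrees(np.arctan2(R[1][0],R[0][0])),s["joint_pos"].round(2))
```

```text
[0.5403057  0.31230234 0.12227685] [-1.0327816   1.18728618 12.75820793] [ 0.06550155  0.22468518 -0.05092649] 133.88407305141382 [-0.17  0.61 -0.62  1.69  0.41  0.98 -0.17]
```

Call:
send_rows(commands="0 0 0.05 0 0 0.05 0.5; 0 0 0.05 0 0 0.05 0.5; 0 0 0 0 0 0.04 0.5; 0 0 0 0 0 0 0.5; 0 0 0 0 0 0 0.5")

```text
time_s: 19.55
eef_pos: [0.5398, 0.312, 0.1221]
eef_rot: [[-0.588, 0.809, 0.003], [0.809, 0.588, 0.002], [-0.0, 0.003, -1.0]]
force: [-5.1, -0.9, 21.4]
finger_gap: 0.0114
grasp_force: 55.0
```

Run:
```python
from plant import r,cams
from h import *
c=cams.capture("wrist"); t=cams.capture("side")
s=r.sense();R=s["eef_rot"];print(s["time_s"],s["eef_pos"],s["force"],s["moment"],s["grasp_force"],np.degrees(np.arctan2(R[1][0],R[0][0])))
cv2.imwrite("pics/fin.png",np.hstack([cv2.resize(c["frame"],(400,300)),cv2.resize(t["frame"][175:280,160:300],(400,300),interpolation=cv2.INTER_CUBIC)]))
```

```text
19.65 [0.53975266 0.31202069 0.12218407] [-4.96916078 -2.13368012 21.55088827] [-0.57502368  1.24727566  0.24257676] 55.035558342933655 125.99377651009077
```

View pics/fin.png

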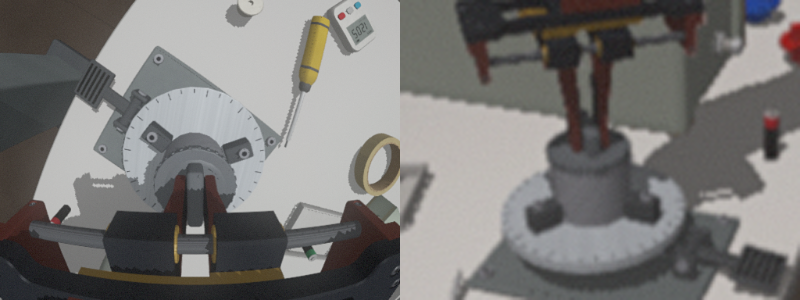

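The view shows the cap seated on the rim and still gripped. The pedal is down, and one jaw still points to the pedal at (152,135), so the disc has not turned. The arm has turned 79.5° and presses with 21 N.

```bash
python3 -c "
from plant import r
print(r.sign_off())"
```

```text
the job is handed in; nothing more can be done
None
```

I handed the job in at about 20 s: the brake pedal is down, and the cap is flush on the rim and turned about 79.5° clockwise. The arm still grips it and presses down with about 21 N; the hand-in gave no verdict.

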